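# Crack a gearbox cover off its sealant on guide pins and hold it just open

### The job

The bolts are out of this gearbox's cover and one guide pin already stands in a corner. Take the plain guide pin out of the wooden block, stand it fully home in the empty corner hole diagonally opposite the first pin and let go of it; then take the cover by its bow handle, pull it straight up until the sealant lets go, and finish still holding it level on the pins, about 12 mm clear of the joint all round, so that I can run a blade through the joint. Do not pull the cover up off the pins, and leave the other tools alone.

Things in the scene. Friction and masses are not known exactly. Their poses are not given: they have to be found in the camera images.
- pin_center (a point): Centre (half-way up) of the loose guide pin: a plain straight bright steel pin, 12 mm diameter, 90 mm long, z along its length, chamfered foot down, 80 g. It starts upright in one of the three 13 mm holes (60 mm apart, in a row along the block's y) of the wooden block, so 60 mm of it is proud of the block; the other two holes hold the drift and the bolt.
- stand: Hardwood block, 56 (x) x 172 (y) x 35 (z) mm, fixed, three blind holes 30 mm deep in a row along its y. Origin: centre of its underside.
- bore (a point): Centre of the empty corner bore in which the guide pin belongs, at the level of the gearbox's joint face (112 mm above the table), z up. The bore is 14 mm in diameter and 32 mm deep below this point; the 8 mm cover lies on the joint face, with a 16 mm hole over the bore. Fully home, the pin's centre is 13 mm above this point and the pin stands 50 mm proud of the cover.
- first_pin (a point): Centre of the first guide pin, fixed in the diagonally opposite bore, same size; it too stands 50 mm proud of the cover. The cover's other two corner holes stay empty.
- joint_face (a point): Centre of the gearbox's top joint face, 112 mm above the table; z up, x along the 130 mm side, y along the 170 mm side of the flange. The bore lies at (+48, +68) mm and the first pin at (-48, -68) mm in this frame. The gearbox is a grey casting, 150 x 190 mm at its foot, fixed, with a shaft stub reaching 100 mm from its middle on the -x side and another 117 mm on the -y side, both under 70 mm high.
- handle (a point): Centre of the straight bar of the cover's bow handle: dark round bar 12 mm thick, 90 mm between its legs, running along the cover's y; its centre line is 38 mm above the cover's top and 46 mm above its underside, 32 mm free below the bar. The handle is fixed to the middle of the cover. x and y as in joint_face.
- cover_face (a point): Centre of the underside of the cover, an aluminium plate 130 x 170 x 8 mm of about 0.5 to 0.8 kg with the handle. It starts on the joint face (gap 0). Old sealant holds it: the pull rises within the first 0.5 mm to a peak of roughly 17 to 21 N with the weight, then fades to the weight alone beyond about 3 mm of lift; the sealant takes hold again if the cover is set back down. Two locating ribs, 72 mm apart, hang 36 mm below it into the opening.
- drift: Bystander: dark steel drift with a thin tapered upper half, 12 mm diameter, 115 mm long, upright in the block. Origin at its lower end.
- bolt: Bystander: hexagon-head cover bolt, 12 mm shank, 22 mm head, 55 mm long, upright in the block, head up. Origin at its lower end.
- tray: Bystander: open steel parts tray with the other cover bolts, 85 x 120 mm, 28 mm high, loose on the table. Origin: centre of its underside.
- clamp: Bystander: screw clamp lying flat on the table, about 90 x 200 mm, 22 mm high. Origin: under the middle of its frame.

How it is judged:
By the outcome, as a careful person would: the job done as asked, in the order asked, and still so for the second after the job is handed in, while the arm keeps its last pose, push and grip.
It also fails if it takes over 58 s, if anything falls off the work surface, if the arm or the gripper's body presses on something with over 40 N, if the wrist force passes 120 N, or if a joint passes its speed limit or range.

### The arm

A 6-joint arm with a two-finger parallel gripper is mounted at the origin on the work surface. World frame = base frame: x ahead of the robot, y to its left, z up, the work surface at z = 0. Lengths are in m, angles in rad, forces in N, time in s.
With the tool pointing down it reaches from about 0.35 to 1 m from the base axis. Payload 7.1 kg.
Tool frame: the origin (TCP) lies between the finger pads; the fingertips stand 22 mm ahead of it and the grasp point (between the pads) lies 3 mm ahead of it; x points along the fingers, y is the direction in which the jaws open and shut, and the axes are right-handed (so a half turn about x gives the same grasp; the last joint's range is limited). The gripper opens to 85 mm and grips with 20 to 120 N. Pads are 22 mm wide; open, the fingers measure 114 mm over their backs; the gripper's body (76 mm by 85 mm) begins 54 mm behind the grasp point. The pads swing forward as they close: fully open they stand 13 mm farther back than shut.
Start: joints at [1.251, 0.423, 1.63, -0, 1.089, -0.019], TCP at [0.185, 0.597, 0.253] pointing down, gripper open.
Joint ranges: [-3, 3], [-0.9, 2.11], [0.09, 2.58], [-1.31, 4.45], [0.11, 2.69], [-2.54, 2.54]. Speed limits (rad/s): [2.39, 2.39, 3.01, 3.14, 3.14, 3.14].

### API

Orientations are given as a rotation vector (axis times angle).
In Python, from rig import manip gives the robot as it stands. The module is installed in compiled form; this text tells all that it offers. Calls block until the motion is done:
- manip.move_to(position, orientation): joint-space move of the TCP to a pose.
- manip.servo_line(position, orientation=None, rate=0.15): straight line of the TCP; orientation=None keeps the orientation; rate is the mean speed in m/s.
- manip.set_joints(angles): joint-space move.
- manip.command_gripper(opening, f_grip=None): finger opening in m; f_grip is the grip in N (None keeps the last); returns when the fingers have stopped.
- manip.hold(seconds).
- manip.solve_ik(position, orientation): joint angles nearest the present ones, or None.
- manip.camera(name): name is "scene" or "side" or "wrist"; returns a dict with "image" (480x640x3 uint8, red, green, blue), "fx", "fy", "cx", "cy" (pixels), "cam_to_world" (4x4, takes a point from camera to world coordinates); the wrist camera has in their place "mount" (4x4, takes a point from camera to tool coordinates, whose origin is the TCP and whose axes are the tool frame's). Camera axes: x right, y down, z forward; pixel columns grow to the right and rows downward; lengths in m; the calibration is good to about 2 mm. A picture is of the moment at which its call begins: read the wrist's pose just before it. There is no depth.
A pose or a line that the arm cannot do raises manip.IKError and nothing moves.
- manip.sign_off(): hands the job in, once; it reports no verdict.
Readings, each from a call of its own:
- manip.get_time(): time.
- manip.get_joint_positions(): joint angles.
- manip.get_joint_vel(): joint speeds.
- manip.get_tau(): joint torques, N m.
- manip.get_position(): TCP position.
- manip.get_ee_rot(): TCP orientation.
- manip.get_contact_force(): force on the tool from outside, world axes, zero at the start.
- manip.get_torque(): the same for the moment, N m.
- manip.get_width(): finger opening in m.
Only numpy, scipy, OpenCV 4.12 (cv2) and the standard library are available. Lean on these libraries where they do the work, as an engineer would, in place of code of your own. Each camera call takes 0.05 s, during which the arm holds its last target.

## Working session

There is one attempt and no reset: what is moved stays moved. The work goes in short steps, each a Python script; the robot and the scene stay as the last script left them, time stands still between calls to the robot, and variables do not carry over. Pictures are saved under pics/ and viewed, and the job is handed in when it is done.

```bash
mkdir -p pics
python3 - <<'E'
from rig import manip
import cv2,numpy as np
np.set_printoptions(precision=4,suppress=True)
print(manip.get_time(),manip.get_position(),manip.get_ee_rot(),manip.get_width())
for n in("scene","side","wrist"):
    c=manip.camera(n); cv2.imwrite(f"pics/{n}0.png",c["image"][:,:,::-1])
    print(n,c["fx"],c["fy"],c["cx"],c["cy"]); print(c.get("cam_to_world",c.get("mount")))
print(manip.get_time())
E
```

```text
0.0 [0.185  0.5964 0.2525] [ 0.2349  1.5581 -0.2373] 0.0857099523810616
scene 444.8327699264092 444.8327699264092 315.34503013691005 238.74660082200052
[[-0.6686  0.5241 -0.5276  1.1828]
 [ 0.7435  0.4818 -0.4636  0.4715]
 [ 0.0112 -0.7023 -0.7118  0.9083]
 [ 0.      0.      0.      1.    ]]
side 535.8457429143115 535.8457429143115 310.15751892798454 237.55927396261973
[[-0.9959 -0.0298  0.0855  0.5011]
 [-0.088   0.5421 -0.8357  0.8984]
 [-0.0215 -0.8398 -0.5425  0.7112]
 [ 0.      0.      0.      1.    ]]
wrist 379.87902671398683 379.87902671398683 313.9598063483212 236.5656950549981
[[ 0.     -0.2685  0.9633 -0.1207]
 [ 1.     -0.0007 -0.0002 -0.0009]
 [ 0.0008  0.9633  0.2685 -0.0686]
 [ 0.      0.      0.      1.    ]]
0.15
```

View pics/scene0.png

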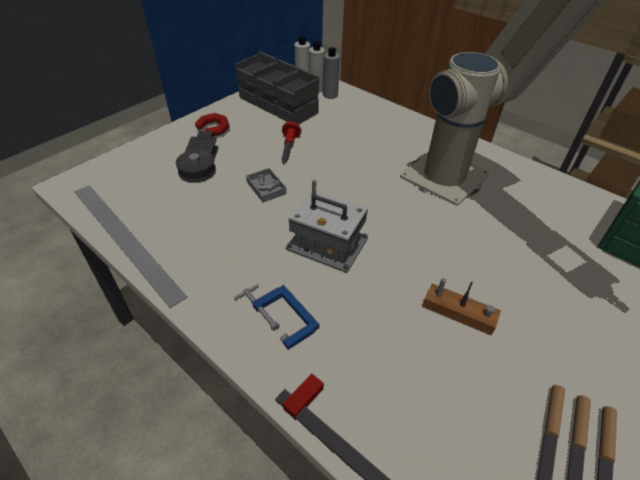

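View pics/side0.png

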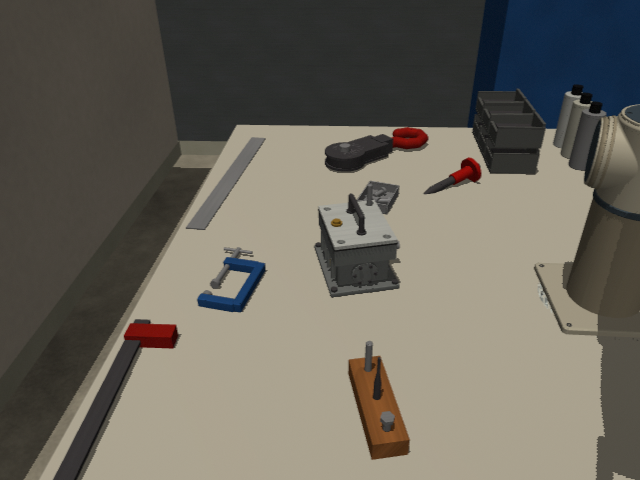

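View pics/wrist0.png

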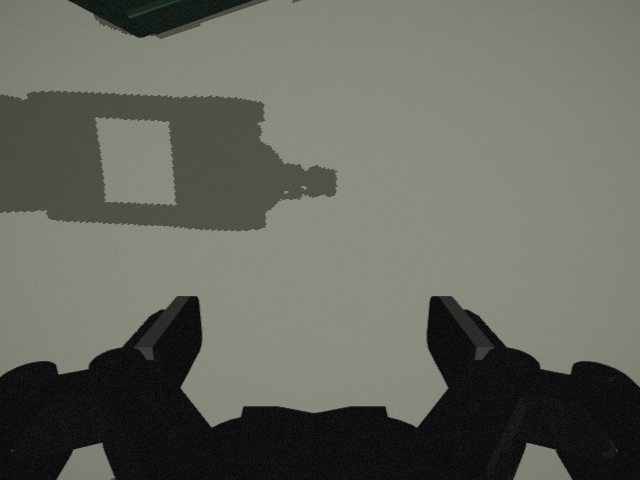

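The scene view shows the gearbox at about (328,228), with the first pin at (314,190). The block is at (462,308), holding the pin (441,287), drift (466,294) and bolt (490,310). I'll enlarge both areas.

Run:
```python
import cv2,numpy as np
for n,boxes in {"scene":[(275,170,110,100),(415,265,100,75)],"side":[(305,175,110,120),(335,330,90,130)]}.items():
    im=cv2.imread(f"pics/{n}0.png")
    o=np.zeros((600,800,3),np.uint8)
    for i,(x,y,w,h) in enumerate(boxes):
        s=min(395/w,600/h); r=cv2.resize(im[y:y+h,x:x+w],None,fx=s,fy=s,interpolation=cv2.INTER_CUBIC)
        o[:r.shape[0],i*400:i*400+r.shape[1]]=r; print(n,i,s)
    cv2.imwrite(f"pics/{n}_crop.png",o)
```

```text
scene 0 3.590909090909091
scene 1 3.95
side 0 3.590909090909091
side 1 4.388888888888889
```

View pics/scene_crop.png

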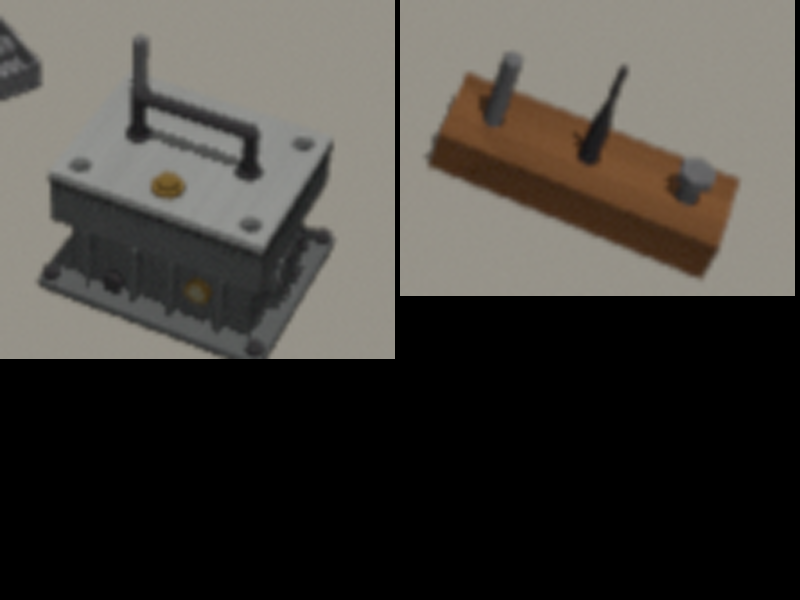

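View pics/side_crop.png

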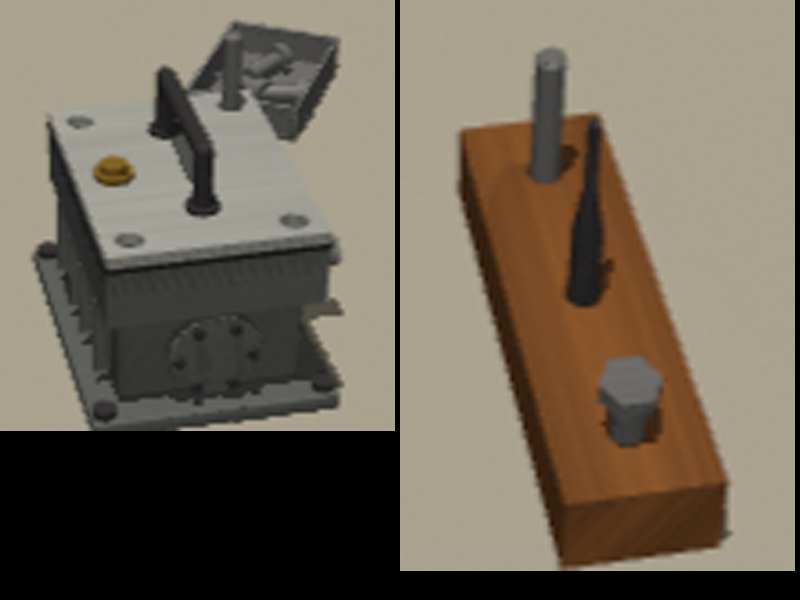

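```bash
cat > h.py <<'E'
from rig import manip
import cv2,numpy as np
from scipy.spatial.transform import Rotation as R
np.set_printoptions(precision=4,suppress=True)
def ray(c,u,v,T=None):
    T=c["cam_to_world"] if T is None else T
    d=np.array([(u-c["cx"])/c["fx"],(v-c["cy"])/c["fy"],1]); return T[:3,3],T[:3,:3]@d
def plane(c,u,v,z,T=None):
    o,d=ray(c,u,v,T); return o+d*(z-o[2])/d[2]
def proj(c,p,T=None):
    T=c["cam_to_world"] if T is None else T
    q=np.linalg.inv(T)@np.append(p,1); return np.array([c["fx"]*q[0]/q[2]+c["cx"],c["fy"]*q[1]/q[2]+c["cy"]])
def tri(rs):
    A=np.zeros((3,3));b=np.zeros(3)
    for o,d in rs:
        d=d/np.linalg.norm(d);M=np.eye(3)-np.outer(d,d);A+=M;b+=M@o
    return np.linalg.solve(A,b)
def wristT(c,p,r):
    T=np.eye(4);T[:3,:3]=R.from_rotvec(r).as_matrix();T[:3,3]=p
    return T@c["mount"]
def down(yaw):
    # tool x down, tool y at angle yaw in the world xy plane
    y=np.array([np.cos(yaw),np.sin(yaw),0]);x=np.array([0,0,-1.]);z=np.cross(x,y)
    return R.from_matrix(np.c_[x,y,z]).as_rotvec()
E
python3 - <<'E'
from h import *
S=manip.camera("scene");D=manip.camera("side")
s0=lambda x,y:(275+x/3.591,170+y/3.591); s1=lambda x,y:(415+(x-400)/3.95,265+y/3.95)
d0=lambda x,y:(305+x/3.591,175+y/3.591); d1=lambda x,y:(335+(x-400)/4.389,330+y/4.389)
def both(name,a,b,z):
    print(name,plane(S,*a,z),plane(D,*b,z),tri([ray(S,*a),ray(D,*b)]))
both("bore",s0(251,224),d0(130,240),.12)
both("holeA",s0(80,164),d0(79,121),.12)
both("holeB",s0(303,143),d0(294,220),.12)
both("fpin top",s0(140,39),d0(232,37),.17)
both("pin top",s1(513,59),d1(550,56),.095)
both("pin foot",s1(494,121),d1(546,178),.035)
both("drift foot",s1(590,158),d1(584,298),.035)
both("bolt top",s1(698,167),d1(631,378),.06)
both("handle near end",s0(252,131),d0(204,150),.158)
both("handle far end",s0(140,95),d0(163,75),.158)
print(R.from_rotvec(manip.get_ee_rot()).as_matrix())
E
```

```text
bore [ 0.5311 -0.0021  0.12  ] [ 0.5307 -0.0001  0.12  ] [ 0.5306 -0.0024  0.1189]
holeA [ 0.5673 -0.1337  0.12  ] [ 0.5674 -0.1319  0.12  ] [ 0.5673 -0.1338  0.1193]
holeB [ 0.4385 -0.028   0.12  ] [ 0.4391 -0.0258  0.12  ] [ 0.4387 -0.0278  0.1194]
fpin top [ 0.4762 -0.1576  0.17  ] [ 0.4753 -0.1518  0.17  ] [ 0.4747 -0.1589  0.1672]
pin top [0.4764 0.2563 0.095 ] [0.475  0.2568 0.095 ] [0.4751 0.2558 0.0938]
pin foot [0.4761 0.2575 0.035 ] [0.4743 0.2604 0.035 ] [0.4739 0.257  0.0319]
drift foot [0.461  0.3157 0.035 ] [0.4608 0.3173 0.035 ] [0.4605 0.3158 0.0339]
bolt top [0.4442 0.3708 0.06  ] [0.4471 0.3716 0.06  ] [0.4467 0.3718 0.0616]
handle near end [ 0.4889 -0.0386  0.158 ] [ 0.491  -0.0365  0.158 ] [ 0.4905 -0.0373  0.1585]
handle far end [ 0.5135 -0.1238  0.158 ] [ 0.5162 -0.1236  0.158 ] [ 0.5158 -0.1217  0.1597]
[[-0.0002  0.2963  0.9551]
 [-0.0007  0.9551 -0.2963]
 [-1.     -0.0007  0.    ]]
```

Run:
```python
from h import *
yaw=np.radians(14.8)
print(manip.solve_ik([.4755,.257,.078],down(yaw)),manip.solve_ik([.531,-.001,.2],down(np.radians(15.5))),manip.solve_ik([.503,-.08,.161],down(np.radians(15.5))))
manip.move_to([.4755,.257,.20],down(yaw)); manip.command_gripper(.045)
p,r=manip.get_position(),manip.get_ee_rot()
c=manip.camera("wrist"); cv2.imwrite("pics/w1.png",c["image"][:,:,::-1]); T=wristT(c,p,r)
print(manip.get_time(),p,r-down(yaw),manip.get_contact_force(),manip.get_width())
print("expected pin top,foot",proj(c,[.4755,.2568,.095],T),proj(c,[.475,.258,.035],T))
```

```text
[0.4735 0.5685 1.9104 0.     0.6627 0.2152] [-0.0243  0.3586  1.8786 -0.      0.9044 -0.2948] [-0.1811  0.3912  1.9488 -0.      0.8016 -0.4516]
2.425 [0.4754 0.2571 0.2   ] [-0.0003  0.0001  0.0002] [-0.1404 -0.6149 -0.696 ] 0.04504904195847593
expected pin top,foot [315.7375 244.2896] [315.1193 220.3102]
```

View pics/w1.png

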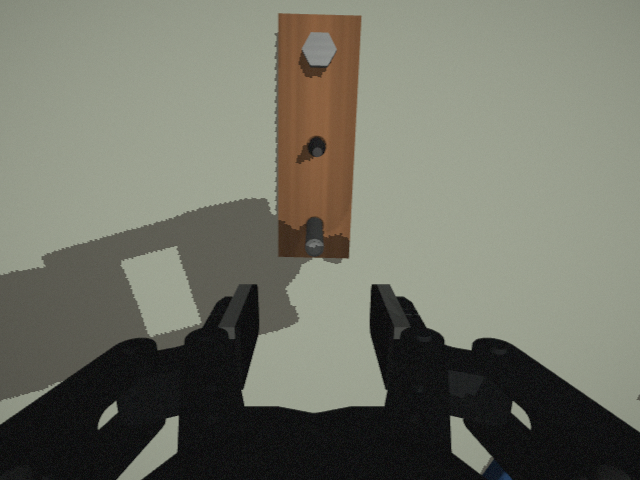

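The pin top is at (315,243), within 1.5 px of the prediction, so the position is good. Next I grasp it and lift.

Run:
```python
from h import *
yaw=np.radians(14.8)
x,y=.4755,.2570
manip.servo_line([x,y,.078],down(yaw),rate=.12)
print(manip.get_contact_force())
manip.command_gripper(0.0,f_grip=50); print(manip.get_width(),manip.get_contact_force(),manip.get_position())
manip.servo_line([x,y,.19],rate=.1); print(manip.get_contact_force(),manip.get_width())
b=np.array([.531,-.001])
manip.move_to([*b,.238],down(np.radians(15.5)))
p,r=manip.get_position(),manip.get_ee_rot()
c=manip.camera("wrist"); cv2.imwrite("pics/w2.png",c["image"][:,:,::-1]); T=wristT(c,p,r)
for n in("scene","side"):cv2.imwrite(f"pics/{n}2.png",manip.camera(n)["image"][:,:,::-1])
print(manip.get_time(),p,manip.get_contact_force(),manip.get_width())
print("bore",proj(c,[*b,.12],T),"pin foot",proj(c,[*b,.165],T),"pin top",proj(c,[*b,.255],T))
```

```text
[-0.2163 -0.1505  1.6392]
0.01085607641147207 [-1.1603 -0.1348  5.8171] [0.4758 0.2572 0.0786]
[ 0.3102 -0.433  -0.1738] 0.010329926242120615
6.45 [ 0.5307 -0.0003  0.2376] [-0.3739 -0.1205 -0.859 ] 0.01063063623319427
bore [315.8932 239.4228] pin foot [316.2897 262.3978] pin top [317.9582 359.0752]
```

View pics/w2.png

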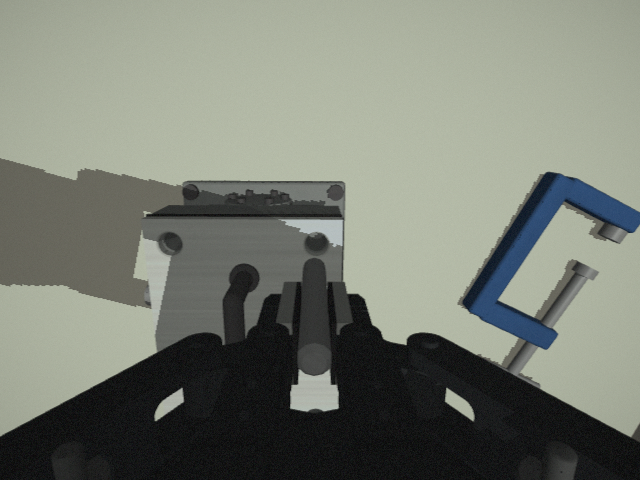

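View pics/side2.png

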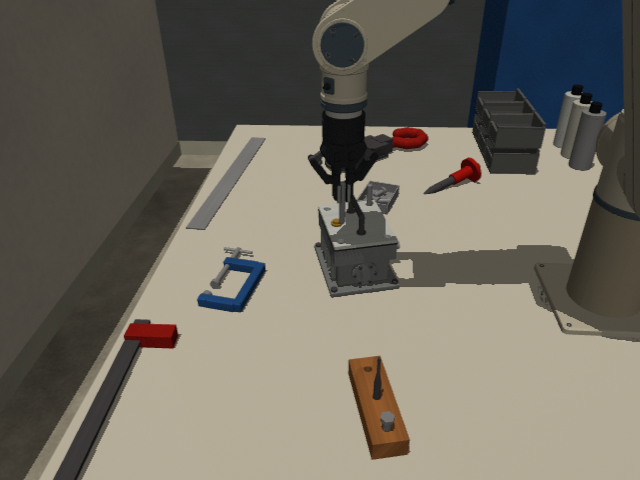

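Run:
```python
import cv2
im=cv2.imread("pics/w2.png")[225:300,150:350]
cv2.imwrite("pics/w2z.png",cv2.resize(cv2.convertScaleAbs(im,alpha=1.5),None,fx=4,fy=4,interpolation=cv2.INTER_CUBIC))
```

```text
(no output)
```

View pics/w2z.png

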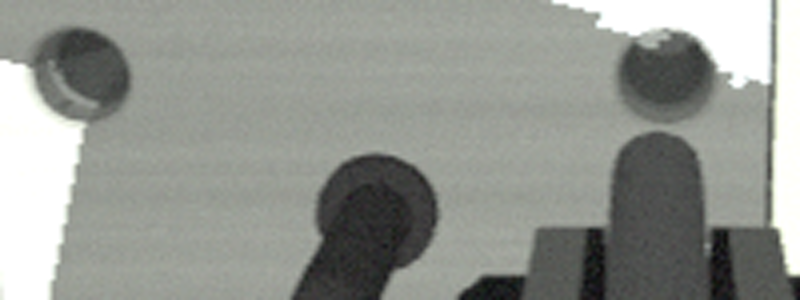

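Run:
```python
from h import *
p,r=manip.get_position(),manip.get_ee_rot()
c=manip.camera("wrist");T=wristT(c,p,r)
g=np.radians(15.5);gx=np.array([np.cos(g),np.sin(g),0]);gy=np.array([-gx[1],gx[0],0])
b=plane(c,316.3,243.9,.12,T); hB=plane(c,150+82/4,225+74/4,.12,T)
print("bore",b,"holeB",hB,np.linalg.norm(b-hB),np.degrees(np.arctan2(*(b-hB)[:2][::-1])))
z0=p[2]-3e-3-.070
for zz,rad in((z0,.0045),(z0+.0015,.006)):
    e=plane(c,314.6,257.75,zz,T)-gy*rad
    print("foot ctr",zz,e, "rel tcp along gx,gy",(e-p)@gx,(e-p)@gy,"bore-foot",(b-e)@gx,(b-e)@gy)
# pin axis direction: top end
im=c["image"].astype(int)
for v in(262,270,280,290,300):
    print(v,im[v,296:336,1])
```

```text
bore [ 0.5322 -0.0033  0.12  ] holeB [ 0.4401 -0.0286  0.12  ] 0.09545680406460792 15.401604675027208
foot ctr 0.1646262658786434 [ 0.5307 -0.0026  0.1646] rel tcp along gx,gy -0.0008502618265720859 -0.0027549277240240624 bore-foot 0.0011901687345376843 -0.0010660956082127965
foot ctr 0.1661262658786434 [ 0.531  -0.0035  0.1661] rel tcp along gx,gy -0.0008533501724777517 -0.003746384862965717 bore-foot 0.0011932570804433502 -7.463846927114196e-05
262 [110 110 109 109 109 108 109 109  97  67  50  50  50  56  54  53  53  50
  54  54  53  55  49  55  53  53  55  80 103 108 112 109 111 110 110 111
 111 108 111 110]
270 [107 113 111 110 109 108  92  64  45  44  48  49  50  52  52  51  53  50
  53  53  51  53  53  53  49  55  53  50  46  75 101 107 107 107 107 111
 111 108 106 112]
280 [108 105 107 108 106 100  69  46  48  47  54  50  52  53  53  54  54  56
  54  51  54  53  53  56  56  51  47  51  51  47  87 106 107 105 108 104
 105 106 106 106]
290 [28 23 22 17 10 34 51 49 50 51 51 50 52 53 55 58 54 57 52 53 54 53 51 51
 53 53 52 53 46 47 51 34 23 21 19 23 33 52 60 61]
300 [21 14 20 23 19 39 49 53 47 49 53 51 55 57 54 50 50 52 54 54 52 56 58 53
 53 57 51 49 47 49 48 36 15 12 24 16 19 20 43 59]
```

Run:
```python
from h import *
manip.servo_line([.5320,-.0005,.200],down(np.radians(15.4)),rate=.1)
p,r=manip.get_position(),manip.get_ee_rot()
c=manip.camera("wrist"); cv2.imwrite("pics/w3.png",c["image"][:,:,::-1])
print(manip.get_time(),p,manip.get_contact_force())
im=c["image"][:,:,::-1][220:310,240:390]
cv2.imwrite("pics/w3z.png",cv2.resize(cv2.convertScaleAbs(im,alpha=1.6),None,fx=5,fy=5,interpolation=cv2.INTER_CUBIC))
```

```text
7.0833 [ 0.532  -0.0003  0.1999] [-0.0417  0.807  -0.8421]
```

View pics/w3z.png

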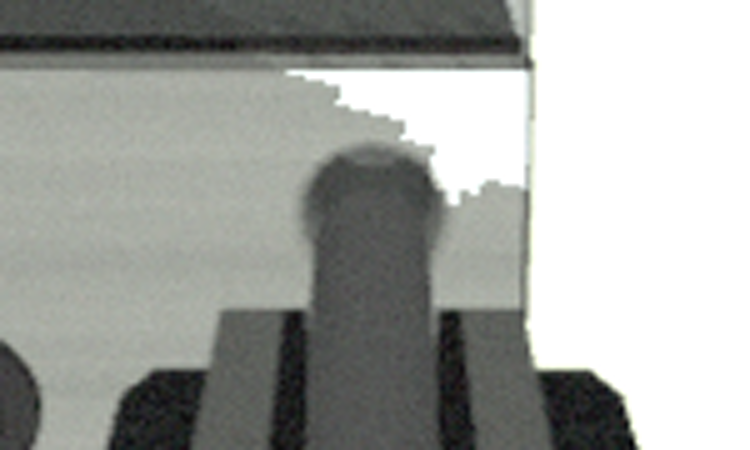

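Run:
```python
from h import *
p,r=manip.get_position(),manip.get_ee_rot()
c=manip.camera("wrist");T=wristT(c,p,r)
g=np.radians(15.4);gx=np.array([np.cos(g),np.sin(g),0]);gy=np.array([-gx[1],gx[0],0])
px=lambda x,y:(240+x/5,220+y/5)
l=plane(c,*px(302,208),.12,T);rr=plane(c,*px(443,208),.12,T);t=plane(c,*px(372.5,142),.12,T)-gy*.008
print("hole dia",(rr-l)@gx,"ctr from top",t)
z0=p[2]-.0736
for zz,rad in((z0,.0045),(z0+.0015,.006)):
    e=plane(c,*px(373,185),zz,T)-gy*rad
    print("rel",(t-e)@gx,(t-e)@gy)
```

```text
hole dia 0.01578394308421504 ctr from top [ 0.5325 -0.0038  0.12  ]
rel -3.7741616329138994e-05 -0.0007474020303229849
rel -3.387747197104622e-05 0.00024645209734767054
```

Run:
```python
from h import *
p=manip.get_position(); g=np.radians(15.4)
x,y=.5320+.0002*np.sin(g),-.0005-.0002*np.cos(g)
for z in(.193,.188,.185,.182,.179,.175,.170,.165,.160,.157,.1555,.154):
    manip.servo_line([x,y,z],rate=.04)
    f=manip.get_contact_force(); q=manip.get_position(); print(round(manip.get_time(),2),z,q,f)
    if abs(f[2])>8 or np.hypot(f[0],f[1])>8: print("stop");break
```

```text
7.46 0.193 [ 0.5318 -0.0007  0.1928] [-0.3711  0.0724 -1.3247]
7.73 0.188 [ 0.5318 -0.0007  0.1877] [ 0.2749  0.07   -0.7961]
7.98 0.185 [ 0.5319 -0.0007  0.1848] [-0.6902 -0.9075 -0.1809]
8.23 0.182 [ 0.5319 -0.0007  0.1818] [-0.3421  0.0083 -0.7558]
8.48 0.179 [ 0.5319 -0.0007  0.1788] [-0.4902  0.5351 -0.5076]
8.73 0.175 [ 0.5318 -0.0007  0.1747] [ 0.1484 -0.2171 -0.6464]
9.01 0.17 [ 0.5318 -0.0007  0.1697] [-0.0791  0.9411 -1.876 ]
9.28 0.165 [ 0.5318 -0.0007  0.1647] [-0.1021  0.4211 -0.5681]
9.56 0.16 [ 0.5318 -0.0007  0.1597] [-0.8328  0.1732 -1.471 ]
9.81 0.157 [ 0.532  -0.0007  0.1568] [ 0.9169 -0.3929  0.5913]
10.06 0.1555 [ 0.532  -0.0007  0.1554] [ 0.1259 -0.5133 -0.3046]
10.31 0.154 [ 0.532  -0.0007  0.1539] [-1.4702 -0.7526 -0.6832]
```

The pin went in with no contact force. I'll feel for the bottom.

Run:
```python
from h import *
q=manip.get_position();x,y=.53205,-.0007
for z in(.1532,.1525,.1518,.1511,.1504,.1497,.149):
    manip.servo_line([x,y,z],rate=.02)
    f=manip.get_contact_force(); q=manip.get_position(); print(round(manip.get_time(),2),z,q,f)
    if abs(f[2])>6: print("bottom");break
manip.command_gripper(.035); manip.hold(.2)
print(manip.get_width(),manip.get_contact_force(),manip.get_time())
manip.servo_line([x,y,.235],rate=.15)
p,r=manip.get_position(),manip.get_ee_rot()
c=manip.camera("wrist"); cv2.imwrite("pics/w4.png",c["image"][:,:,::-1]);T=wristT(c,p,r)
print("expect top",proj(c,[.5325,-.0038,.17],T))
for n,b in(("scene",(265,160,130,120)),("side",(295,165,130,120))):
    im=manip.camera(n)["image"][:,:,::-1]; cv2.imwrite(f"pics/{n}4.png",im)
    X,Y,w,h=b;cv2.imwrite(f"pics/{n}4z.png",cv2.resize(im[Y:Y+h,X:X+w],None,fx=5,fy=5,interpolation=cv2.INTER_CUBIC))
```

```text
10.56 0.1532 [ 0.5323 -0.0007  0.1536] [-1.515  -0.0147  4.3911]
10.81 0.1525 [ 0.5324 -0.0007  0.1535] [-3.1428  0.6859 10.3286]
bottom
0.035438053268710225 [ 0.097  -0.4522  0.8585] 11.3667
expect top [316.4744 272.1105]
```

View pics/w4.png

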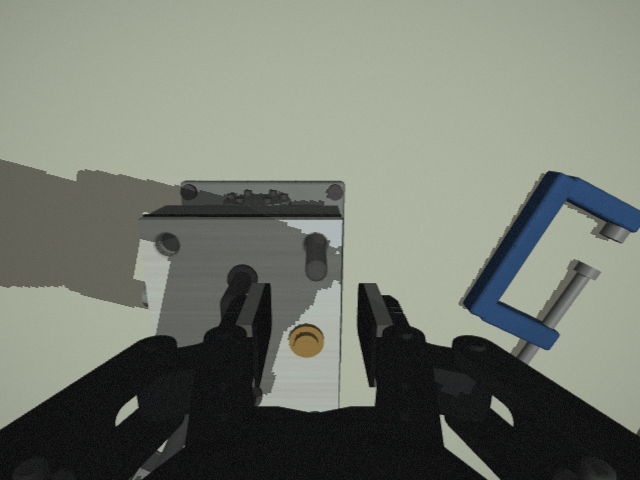

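View pics/side4z.png

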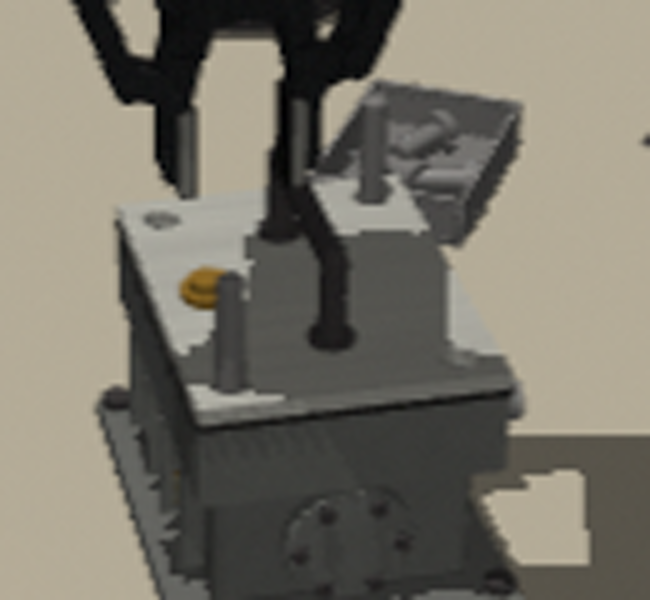

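View pics/scene4z.png

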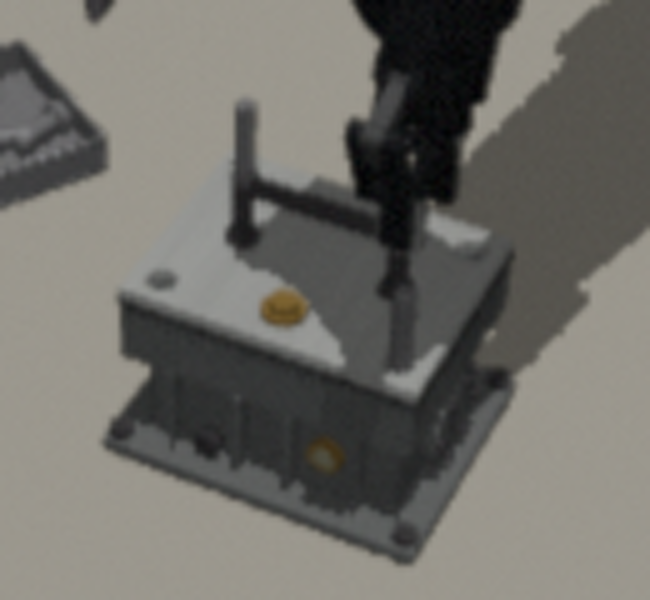

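The pin is home: the feel for the bottom put its foot at z≈0.080, and its top is at (316,271) against (316,272) expected. Next I look at the handle from above.

Run:
```python
from h import *
h=np.array([.5033,-.0805])
g=np.radians(15.4);gx=np.array([np.cos(g),np.sin(g)]);gy=np.array([-gx[1],gx[0]])
# look from set back so that handle is well in view
manip.command_gripper(.055)
v=h-gy*.03
manip.servo_line([*v,.25],down(g),rate=.2)
p,r=manip.get_position(),manip.get_ee_rot()
c=manip.camera("wrist"); im=c["image"][:,:,::-1].copy();T=wristT(c,p,r)
cv2.imwrite("pics/w5.png",im)
for s in(-.045,0,.045): print(s,proj(c,[*(h+gy*s),.158],T),proj(c,[*(h+gy*s),.120],T))
print(manip.get_time(),p)
```

```text
-0.045 [315.8439 274.6624] [315.5522 254.7119]
0 [315.8318 200.1967] [315.5279 190.1257]
0.045 [315.8183 116.8884] [315.5012 119.042 ]
13.3083 [ 0.5112 -0.1091  0.2499]
```

View pics/w5.png

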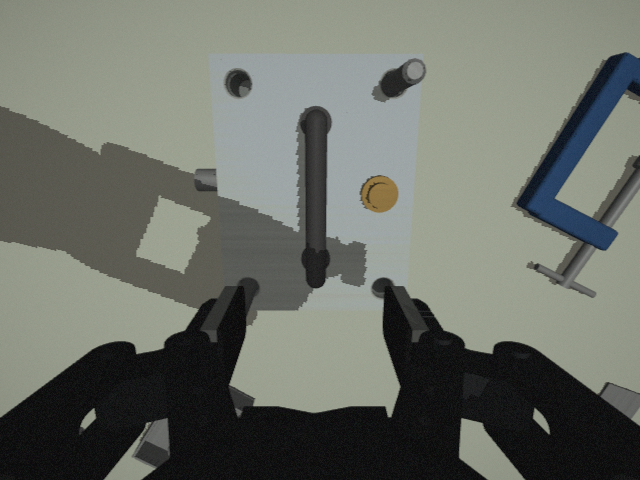

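Run:
```python
from h import *
g=np.radians(15.4);gx=np.array([np.cos(g),np.sin(g)]);gy=np.array([-gx[1],gx[0]])
h=np.array([.5033,-.0805])+.0009*gx-.001*gy
print(h)
manip.servo_line([*h,.25],down(g),rate=.2)
manip.servo_line([*h,.161],rate=.1)
print(manip.get_contact_force(),manip.get_position())
manip.command_gripper(0,f_grip=90); manip.hold(.2)
print(manip.get_time(),manip.get_width(),manip.get_contact_force(),manip.get_torque(),manip.get_position(),manip.get_ee_rot()-down(g))
```

```text
[ 0.5044 -0.0812]
[-0.1745  0.0331  0.1082] [ 0.5049 -0.0814  0.1615]
15.3333 0.00921932254740548 [-1.6947  0.3661  5.4736] [-0.0066  0.2917  0.0027] [ 0.5046 -0.0813  0.1616] [ 0.     -0.0005  0.0002]
```

Run:
```python
from h import *
q0=manip.get_position(); z=.161; xy=[.5044,-.0812]
while z<.1685:
    z+=.0005
    manip.servo_line([*xy,z],rate=.01)
    f=manip.get_contact_force(); q=manip.get_position(); print(round(manip.get_time(),2),round(z,4),q[2]-q0[2],f,manip.get_torque(),round(manip.get_width(),4))
    if q[2]-q0[2]>.006: break
```

```text
15.58 0.1615 1.2050172161243156e-05 [-1.4962 -0.6553  2.1459] [-0.0265  0.0634 -0.0242] 0.0093
15.83 0.162 3.883530060180829e-05 [-0.1355 -0.597  -3.21  ] [-0.0295  0.0125  0.0243] 0.0092
16.08 0.1625 0.0003747100705435713 [ 0.4227  0.3379 -8.3797] [ 0.0009 -0.1961  0.0053] 0.0087
16.33 0.163 0.0006259862508880831 [  0.4831  -0.8222 -15.1496] [-0.5689 -0.3202  0.0276] 0.0089
16.58 0.1635 0.0012435775071295563 [  1.4245  -0.7134 -18.3494] [ 0.1752 -0.0221 -0.0093] 0.0096
16.83 0.164 0.002869969603782385 [ -0.6869   0.9425 -11.4467] [0.5405 0.2548 0.0469] 0.0095
17.08 0.1645 0.003561287823281606 [-0.2002  0.8719 -6.576 ] [0.6673 0.2763 0.0255] 0.0092
17.33 0.165 0.003787588776884482 [ 0.2522  2.4429 -5.3735] [ 0.4681  0.2085 -0.0482] 0.0092
17.58 0.1655 0.004013277737421855 [-0.7441  0.913  -4.9979] [ 0.1012  0.06   -0.0483] 0.0091
17.83 0.166 0.004337697293721604 [ 0.044   0.3317 -7.5918] [-0.1962 -0.0571 -0.06  ] 0.0091
18.08 0.1665 0.004805977047606935 [-0.2624  0.8205 -7.6992] [-0.2964 -0.1209 -0.0361] 0.009
18.33 0.167 0.0053603193166983365 [-1.1821  1.0002 -7.4114] [-0.3013 -0.1312  0.0003] 0.0089
18.58 0.1675 0.005912497838141462 [ 0.6447  1.2777 -8.3852] [-0.3193 -0.0594 -0.0616] 0.0089
18.83 0.168 0.006412496107196214 [-1.0914  1.7275 -7.6977] [-0.2499 -0.0481 -0.0454] 0.0091
```

Breakaway peaked near 18 N and dropped to about 7 N, the cover's weight alone. I'll raise it to +12 mm and check.

Run:
```python
from h import *
manip.servo_line([.5044,-.0812,.1736],rate=.02); manip.hold(.4)
print(manip.get_time(),manip.get_position(),manip.get_contact_force(),manip.get_torque(),manip.get_width(),manip.get_ee_rot()-down(np.radians(15.4)))
cv2.imwrite("pics/w6.png",manip.camera("wrist")["image"][:,:,::-1])
for n,b in(("scene",(265,160,130,120)),("side",(295,165,130,120))):
    im=manip.camera(n)["image"][:,:,::-1]; cv2.imwrite(f"pics/{n}6.png",im)
    X,Y,w,h=b;cv2.imwrite(f"pics/{n}6z.png",cv2.resize(cv2.convertScaleAbs(im[Y:Y+h,X:X+w],alpha=1.5),None,fx=5,fy=5,interpolation=cv2.INTER_CUBIC))
```

```text
19.6667 [ 0.5045 -0.0812  0.1737] [-0.4693  1.2467 -4.0628] [0.765  0.1856 0.0298] 0.008732196700483166 [ 0.     -0.0002  0.0002]
```

View pics/side6z.png

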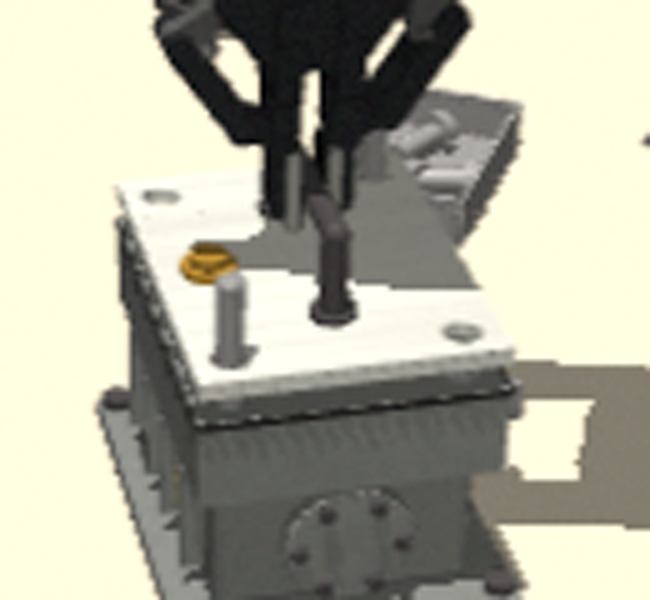

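View pics/scene6z.png

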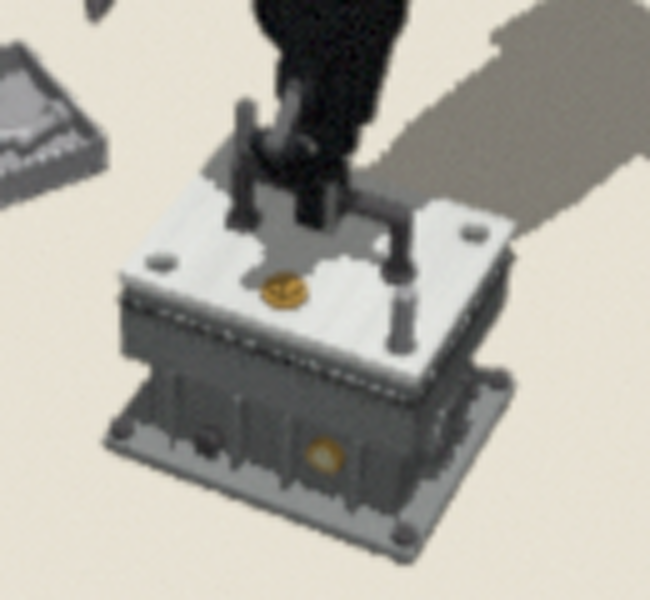

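View pics/w6.png

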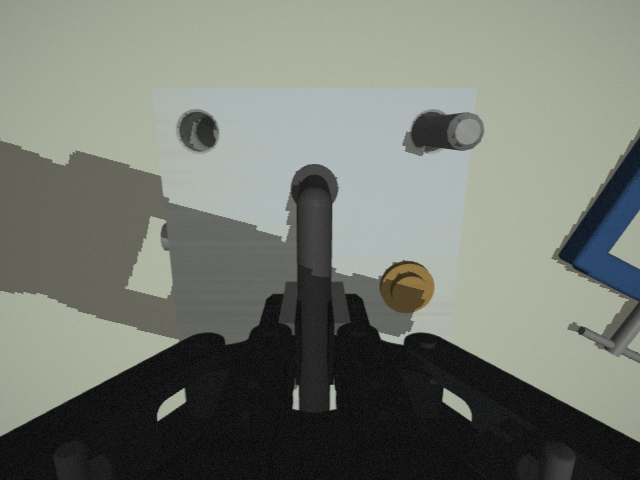

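The side and scene views show the cover raised with an even gap, both pins through it, and no contact visible. Next I measure the lift at several holes and see whether the readings settle.

Run:
```python
from h import *
for i in range(6):
    manip.hold(.25); print(manip.get_contact_force(),manip.get_torque(),manip.get_position()[2])
S=manip.camera("scene");D=manip.camera("side")
g=np.radians(15.4);gx=np.array([np.cos(g),np.sin(g)]);gy=np.array([-gx[1],gx[0]])
h=np.array([.5044,-.0812])
for n,c in(("scene",S),("side",D)):
    old=cv2.imread(f"pics/{n}0.png");new=c["image"][:,:,::-1]
    lab={"A(+,-)":(48,-68),"B(-,+)":(-48,68),"corner++":(65,85),"corner+-":(65,-85),"corner-+":(-65,85)}
    for k,(a,b) in lab.items():
        q=h+gx*a/1e3+gy*b/1e3
        u0=proj(c,[*q,.12]);u1=proj(c,[*q,.132]); print(n,k,u0,u1-u0)
    for t,im in(("a",old),("b",new)):
        X,Y=(275,185) if n=="scene" else (310,190)
        cv2.imwrite(f"pics/{n}7{t}.png",cv2.resize(im[Y:Y+75,X:X+100],None,fx=8,fy=8,interpolation=cv2.INTER_CUBIC))
```

```text
[-0.0537  2.0961 -4.029 ] [-0.3816 -0.1454 -0.0233] 0.17357469549504329
[-1.2067 -0.2397 -4.7673] [-0.1483 -0.0388  0.0321] 0.17359243932908286
[ 0.5309  0.7003 -5.0046] [0.3176 0.0664 0.0069] 0.17359078603859637
[ 0.6565  1.8216 -5.0242] [0.7115 0.1665 0.022 ] 0.17359402876402436
[ 1.0689  1.9009 -5.0237] [ 0.7373  0.2023 -0.0047] 0.17358549473097482
[-0.7992  2.7982 -5.1844] [0.4251 0.1574 0.0415] 0.17360856830289242
scene A(+,-) [296.8279 215.8941] [-0.0848 -3.4079]
scene B(-,+) [358.911  210.0504] [ 0.3674 -3.3955]
scene corner++ [347.7442 239.0091] [ 0.3062 -3.4072]
scene corner+- [287.9966 217.7915] [-0.1507 -3.4102]
scene corner-+ [367.232  208.2278] [ 0.4258 -3.3928]
side A(+,-) [326.4538 208.1983] [-0.027  -4.7272]
side B(-,+) [386.3635 235.5543] [ 0.3304 -4.996 ]
side corner++ [333.8804 246.6376] [ 0.0156 -5.0691]
side corner+- [317.4726 205.3349] [-0.0757 -4.6965]
side corner-+ [397.0174 239.0407] [ 0.3988 -5.0295]
```

View pics/side7a.png

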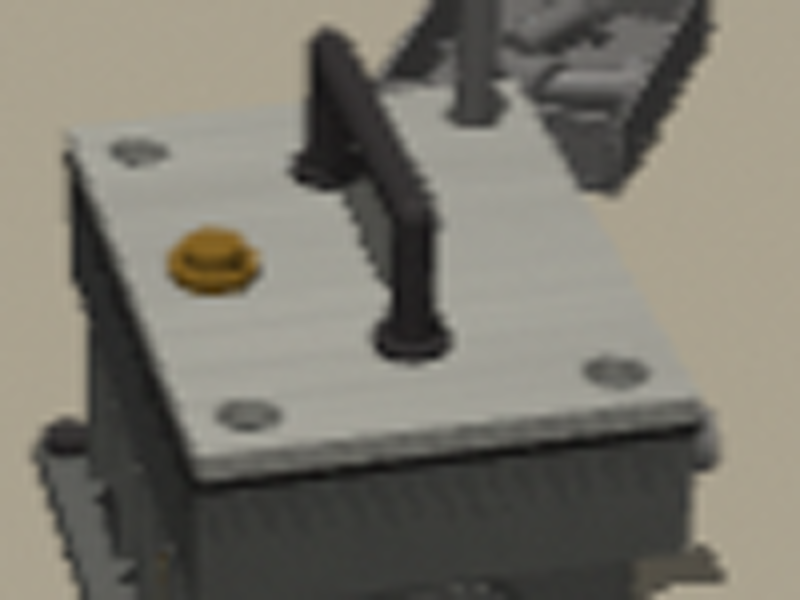

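View pics/side7b.png

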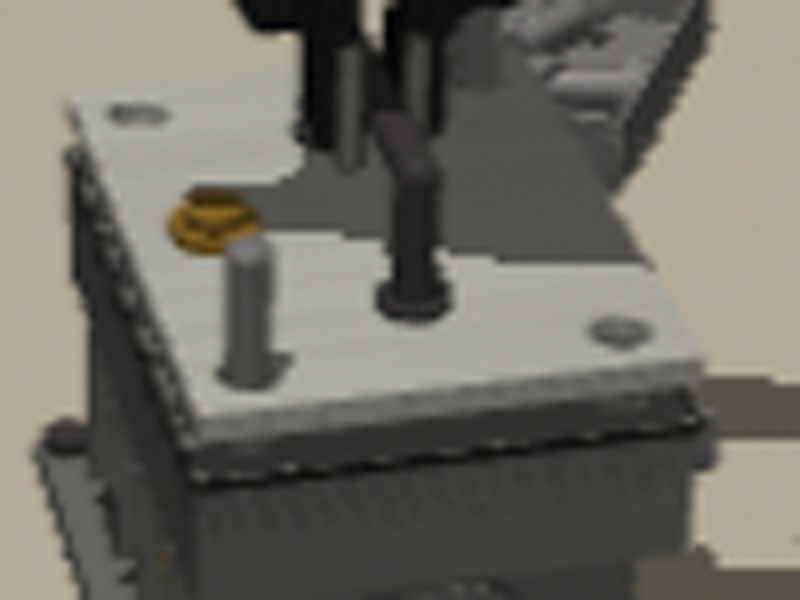

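View pics/scene7a.png

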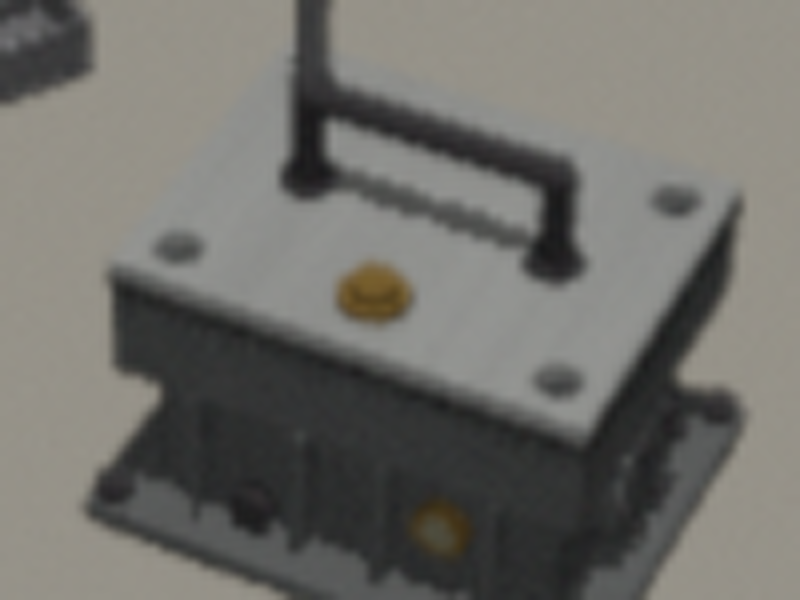

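View pics/scene7b.png

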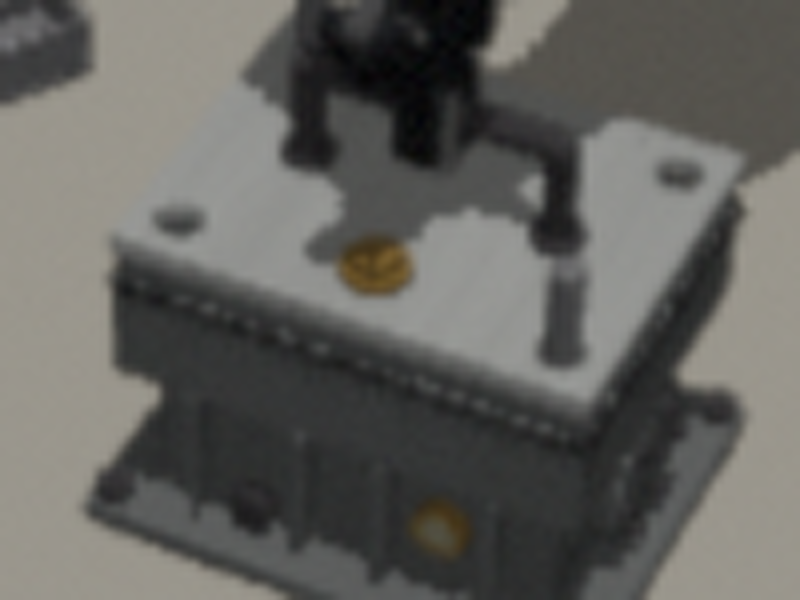

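Hole lifts are A 4.7 px (4.73 predicted for 12 mm) and B 5.0 px (5.00) in the side view, and A 3.5 (3.41) and B 3.44 (3.40) in the scene view. That's level at about 12 mm. The x-torque wanders, though, so I'll sample it for rocking before handing in.

Run:
```python
from h import *
for i in range(24):
    manip.hold(.1); print(round(manip.get_time(),2),manip.get_contact_force()[1:],manip.get_torque()[:2],round(manip.get_position()[2],5),round(manip.get_width(),5))
```

```text
21.52 [ 1.9115 -5.4843] [0.6717 0.1708] 0.1736 0.00897
21.62 [ 0.3115 -3.8361] [0.1321 0.0595] 0.17358 0.00896
21.72 [ 0.5086 -5.5624] [-0.2747 -0.1008] 0.1736 0.00852
21.82 [ 1.0904 -5.9193] [-0.3684 -0.1327] 0.17359 0.00909
21.92 [ 0.88   -4.4833] [-0.0683 -0.0473] 0.1736 0.009
22.02 [ 3.0651 -5.9624] [0.593  0.1432] 0.17359 0.00904
22.12 [ 1.5077 -6.2238] [0.7988 0.2116] 0.17358 0.00927
22.22 [ 0.8014 -4.6288] [0.5928 0.1532] 0.1736 0.00919
22.32 [ 0.9626 -6.0875] [0.0817 0.0074] 0.17358 0.00876
22.42 [ 0.2747 -5.5795] [-0.3538 -0.1279] 0.1736 0.00887
22.52 [ 2.101  -5.2063] [-0.3112 -0.0819] 0.17358 0.00914
22.62 [ 3.2098 -5.0874] [0.0751 0.0104] 0.17359 0.00904
22.72 [ 1.4194 -5.0568] [0.6308 0.1019] 0.17359 0.00916
22.82 [ 0.5377 -5.5052] [0.7512 0.1519] 0.17359 0.00902
22.92 [-0.464  -4.8373] [0.4665 0.1373] 0.1736 0.00893
23.02 [ 0.3474 -4.9264] [-0.0252  0.025 ] 0.17361 0.00911
23.12 [ 0.8243 -4.9162] [-0.3819 -0.1692] 0.17358 0.00917
23.22 [ 1.6887 -5.044 ] [-0.2092 -0.0955] 0.17359 0.00928
23.32 [ 1.7953 -5.8087] [0.2231 0.0509] 0.1736 0.00914
23.42 [ 2.0252 -5.0018] [0.7017 0.1639] 0.1736 0.00867
23.52 [ 1.4736 -5.2708] [0.7985 0.1991] 0.17359 0.00907
23.62 [ 1.5191 -4.8388] [0.4534 0.0781] 0.17359 0.00884
23.72 [ 0.305  -5.6081] [-0.1563 -0.012 ] 0.17359 0.00907
23.82 [ 0.7841 -4.8193] [-0.41   -0.0902] 0.17362 0.00893
```

Run:
```python
from h import *
ref=None
for i in range(12):
    t=manip.get_torque()[0]; D=manip.camera("side")["image"]; 
    W=manip.camera("wrist")["image"] if i%1==0 else None
    gw=cv2.cvtColor(W,cv2.COLOR_RGB2GRAY).astype(np.float32); gd=cv2.cvtColor(D,cv2.COLOR_RGB2GRAY).astype(np.float32)
    a=gw[100:160,170:230].copy(); b=gd[225:240,375:400].copy(); e=gd[196:212,318:336].copy()
    if ref is None: ref=(a,b,e)
    ph=lambda x,y:np.round(cv2.phaseCorrelate(x,y,cv2.createHanningWindow(x.shape[::-1],cv2.CV_32F))[0],2)
    print(round(manip.get_time(),2),round(t,2),ph(ref[0],a),ph(ref[1],b),ph(ref[2],e))
```

```text
23.92 -0.41 [0. 0.] [0.5 0.5] [0. 0.]
24.02 -0.22 [-0.12  0.12] [0.63 1.95] [-3.05 -3.19]
24.12 0.29 [-0.19  0.08] [-0.32  4.04] [2.18 4.77]
24.22 0.72 [-0.29 -0.14] [-0.78  8.14] [-7.71  3.9 ]
24.32 0.76 [-0.57 -0.04] [-1.02 18.1 ] [19.92 -8.57]
24.42 0.34 [-0.62  0.08] [0.24 6.02] [ 1757.55 -1627.37]
24.52 -0.26 [-0.77  0.2 ] [0.05 5.94] [-26.35  27.9 ]
24.62 -0.41 [-1.87 -0.55] [-0.18  7.69] [ 42.4  -43.57]
24.72 -0.15 [-2.43 -1.43] [-1.44 11.7 ] [ 50.04 -45.99]
24.82 0.42 [-1.73 -0.39] [-0.36  8.87] [ 430.48 -360.32]
24.92 0.72 [-2.14  0.22] [-1.87 16.33] [ 21.49 -16.83]
25.02 0.68 [-1.93  0.73] [-0.25  5.83] [10.51 -7.35]
```

The growing drift comes from `phaseCorrelate` windowing its inputs in place. Repeating with copies.

Run:
```python
from h import *
ref=None
ph=lambda x,y:np.round(cv2.phaseCorrelate(x.copy(),y.copy(),cv2.createHanningWindow(x.shape[::-1],cv2.CV_32F))[0],2)
for i in range(9):
    t=manip.get_torque()[0]; D=manip.camera("side")["image"]; W=manip.camera("wrist")["image"]
    gw=cv2.GaussianBlur(cv2.cvtColor(W,cv2.COLOR_RGB2GRAY),(0,0),1).astype(np.float32); gd=cv2.GaussianBlur(cv2.cvtColor(D,cv2.COLOR_RGB2GRAY),(0,0),.7).astype(np.float32)
    a=gw[100:160,170:230]; b=gd[223:242,375:402]; k=gw[160:210,285:345]
    if ref is None: ref=(a,b,k)
    print(round(manip.get_time(),2),round(t,2),ph(ref[0],a),ph(ref[2],k),ph(ref[1],b))
```

```text
25.12 0.21 [-0. -0.] [-0. -0.] [0.5 0. ]
25.22 -0.28 [0.13 0.05] [ 0.05 -0.06] [0.47 0.01]
25.32 -0.37 [-0.11 -0.02] [ 0.07 -0.1 ] [ 0.39 -0.03]
25.42 -0.06 [-0.13 -0.05] [ 0.08 -0.12] [0.4  0.02]
25.52 0.47 [-0.11 -0.02] [-0.01  0.  ] [ 0.45 -0.03]
25.62 0.73 [ 0.03 -0.01] [0.1  0.08] [0.39 0.1 ]
25.72 0.66 [0.07 0.1 ] [-0.09  0.03] [ 0.43 -0.01]
25.82 0.17 [0.01 0.06] [-0.04  0.03] [ 0.45 -0.02]
25.92 -0.34 [ 0.1  -0.14] [-0.03  0.06] [0.46 0.02]
```

The cover moves less than 0.1 px (under 0.1 mm), so the rocking is negligible and the grip is stable. Handing in.

Run:
```python
from h import *
print(manip.get_time(),manip.get_position(),manip.get_width(),manip.get_contact_force())
manip.sign_off()
```

```text
25.9167 [ 0.5044 -0.0812  0.1736] 0.009251275214063125 [ 0.2086  1.4673 -5.1732]
the job is handed in; nothing more can be done
```

The guide pin is home in the empty corner and released. The cover is held level on both pins, about 12 mm clear of the joint. I handed in at 25.9 s of the 58 s allowed.

- **Guide pin:** I lined it up over the bore with the wrist camera, and it went in with no contact force. It bottomed at the expected height with about 10 N of push. After release, its top was within a pixel of where it should be.
- **Cover:** The pull peaked at the 18 N reading as the sealant let go, then fell to the cover's weight. The gripper rose 12.0 mm. The cover's two empty holes also rose 12.0 to 12.3 mm in both camera views, so it is level.
- **Checks that were not clean:**
  - **Torque:** the wrist torque kept swinging by about 0.6 N m every 0.7 s. The cover moved less than about 0.1 px in the images, so I treated it as harmless. My first image check of this was wrong because of a coding error, and I repeated it.
  - **Side force:** there was a steady sideways force of about 1.3 N, so the cover may be lightly touching a pin.
  - **Vertical force:** it read about 5 N at the end, after about 7.5 N earlier in the lift. I did not find out why.

I did not touch the other tools. My last look at the block, after taking the pin out, showed the drift and bolt in place.

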